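# Weed out the stiff push switch by feel

### The arm

A 6-joint arm with a two-finger parallel gripper is mounted at the origin on the work surface. World frame = base frame: x ahead of the robot, y to its left, z up, the work surface at z = 0. Lengths are in m, angles in degrees, forces in N, time in s.
With the tool pointing down it reaches from about 0.325 to 0.85 m from the base axis. Payload 15.5 kg.
Tool frame: the origin (TCP) lies midway between the tips of the shut fingers; the grasp point (between the pads) lies 19 mm behind it; y points along the fingers, x is the direction in which the jaws open and shut, and the axes are right-handed (so a half turn about y gives the same grasp; the last joint's range is limited). The gripper opens to 91 mm and grips with 3 to 60 N. Pads are 32 mm wide; open, the fingers measure 118 mm over their backs; the gripper's body (76 mm by 178 mm) begins 60 mm behind the grasp point.
Start: joints at [63.455, 28.281, 77.091, -0, 74.628, -5.472], TCP at [0.225, 0.583, 0.214] pointing down, gripper open.
Joint ranges: [-166.48, 166.48], [-47.26, 123.95], [12.59, 153.08], [-70.14, 250.14], [6.76, 159.57], [-176.63, 176.63]. Speed limits (degrees/s): [108.29, 108.29, 147.25, 172.46, 172.46, 172.46].

### API

Orientations are given as a 3x3 rotation matrix whose columns are the frame's x, y, z axes.
In Python, from bench import ctrl gives the robot as it stands. The module is installed in compiled form; this text tells all that it offers. Calls block until the motion is done:
- ctrl.goto(position, orientation): joint-space move of the TCP to a pose.
- ctrl.move_l(position, vel=0.15, ori=None, contact_N=None): straight line of the TCP; ori=None keeps the orientation; vel is the mean speed in m/s. With contact_N (N) it stops when the force on the tool has changed by that much, and returns True; else False.
- ctrl.movej(angles): joint-space move.
- ctrl.command_gripper(opening): opening from 0.0 (shut) to 1.0 (fully open); the grip force is fixed at half the most; returns when the fingers have stopped.
- ctrl.sleep(seconds).
- ctrl.ik(position, orientation): joint angles nearest the present ones, or None.
- ctrl.read_camera(name): name is "scene" or "side" or "wrist"; returns the picture (384x512x3 uint8, blue, green, red); there is no depth.
- ctrl.camera_params(name): a dict with "fx", "fy", "cx", "cy" (pixels), "pose" (4x4, takes a point from camera to world coordinates); the wrist camera has in their place "T_tool_cam" (4x4, takes a point from camera to tool coordinates, whose origin is the TCP and whose axes are the tool frame's). Camera axes: x right, y up, looking along -z (the intrinsics and any distortion apply to the point x, -y, -z); pixel columns grow to the right and rows downward; lengths in m; the calibration is good to about 2 mm. A picture is of the moment at which its call begins: read the wrist's pose just before it. camera_params takes no time and is no camera call.
A pose or a line that the arm cannot do raises ctrl.MotionError and nothing moves.
- ctrl.sign_off(): hands the job in, once; it reports no verdict.
Readings, each from a call of its own:
- ctrl.current_t(): time.
- ctrl.current_q(): joint angles.
- ctrl.current_dq(): joint speeds.
- ctrl.current_effort(): joint torques, N m.
- ctrl.current_tool_pos(): TCP position.
- ctrl.current_eef_rot(): TCP orientation.
- ctrl.current_contact_force(): force on the tool from outside, world axes, zero at the start.
- ctrl.current_wrist_torque(): the same for the moment, N m.
- ctrl.current_grip_width(): opening from 0.0 (shut) to 1.0 (fully open).
Only numpy, scipy, OpenCV 4.12 (cv2) and the standard library are available. Lean on these libraries where they do the work, as an engineer would, in place of code of your own. Each camera call takes 0.05 s, during which the arm holds its last target.

### The job

Try the three look-alike push switches in the wooden test board by pressing their black caps down with a light force of about 6 N: the two good ones click and stay down at that, the stiff one does not click and must not be forced, so never press harder than 13 N. Leave the two good ones clicked down in their pockets, and lift the stiff one out, unclicked, and set it gently down, upright, on the floor of the low white tray. Do not push the paints, tools and other things about.

Things in the scene. Friction and masses are not known exactly. Their poses are not given: they have to be found in the camera images.
- key_a: one of three look-alike switches: grey square housing 36 x 36 x 45 mm (about 80 g), round black cap 22 mm across standing 21 mm above it. Origin: centre of the housing's underside, z up; it starts upright in a board pocket, sides along the board's axes, underside 8 mm above the table. Grip the housing, not the cap. Two are light, one is stiff; name and place do not tell which
- key_a_click (a joint): latch of this switch: 0 = up, 0.005 m = clicked down, where it stays. It stays 0 until it snaps. The sprung cap gives first, 0.8 to 4.5 N per mm, different in each, so the depth of the click (1 to 5.5 mm) does not tell light from stiff, only the force does: a light one clicks at about 4 N, the stiff one only at about 17 N
- key_a_cap: black cap of key_a. Origin: centre of the cap's top face, 66 mm above the housing's underside while up; sinks as the cap is pressed (at most 13 mm of spring travel and 5 mm of click) and stays 5 mm lower once clicked. z up
- key_b: one of three look-alike switches: grey square housing 36 x 36 x 45 mm (about 80 g), round black cap 22 mm across standing 21 mm above it. Origin: centre of the housing's underside, z up; it starts upright in a board pocket, sides along the board's axes, underside 8 mm above the table. Grip the housing, not the cap. Two are light, one is stiff; name and place do not tell which
- key_b_click (a joint): latch of this switch: 0 = up, 0.005 m = clicked down, where it stays. It stays 0 until it snaps. The sprung cap gives first, 0.8 to 4.5 N per mm, different in each, so the depth of the click (1 to 5.5 mm) does not tell light from stiff, only the force does: a light one clicks at about 4 N, the stiff one only at about 17 N
- key_b_cap: black cap of key_b. Origin: centre of the cap's top face, 66 mm above the housing's underside while up; sinks as the cap is pressed (at most 13 mm of spring travel and 5 mm of click) and stays 5 mm lower once clicked. z up
- key_c: one of three look-alike switches: grey square housing 36 x 36 x 45 mm (about 80 g), round black cap 22 mm across standing 21 mm above it. Origin: centre of the housing's underside, z up; it starts upright in a board pocket, sides along the board's axes, underside 8 mm above the table. Grip the housing, not the cap. Two are light, one is stiff; name and place do not tell which
- key_c_click (a joint): latch of this switch: 0 = up, 0.005 m = clicked down, where it stays. It stays 0 until it snaps. The sprung cap gives first, 0.8 to 4.5 N per mm, different in each, so the depth of the click (1 to 5.5 mm) does not tell light from stiff, only the force does: a light one clicks at about 4 N, the stiff one only at about 17 N
- key_c_cap: black cap of key_c. Origin: centre of the cap's top face, 66 mm above the housing's underside while up; sinks as the cap is pressed (at most 13 mm of spring travel and 5 mm of click) and stays 5 mm lower once clicked. z up
- board: wooden test board fixed to the table, 70 (its x) x 280 (its y) x 16 mm, with three square pockets (38 mm wide, 8 mm deep) in a row along its y at y = -90, 0 and +90 mm, one switch in each. Origin: centre of its underside, on the table
- tray: low white square plastic tray fixed to the table, outside 140 x 140 mm, 18 mm high, walls 4 mm, inner floor 4 mm above the table, empty. Origin: centre of its underside
- paint_ochre: bystander, loose, not to be disturbed: ochre dropper bottle, 25 mm across, 62 mm tall, standing behind the test board (on its +x side). Origin: centre of its underside
- paint_grey: bystander, loose, not to be disturbed: grey dropper bottle, 25 mm across, 62 mm tall, standing behind the test board (on its +x side). Origin: centre of its underside
- jar: bystander, loose, not to be disturbed: glass jar with white cap, 56 mm across, 55 mm tall, towards the table's far side. Origin: centre of its underside
- thinner: bystander, loose, not to be disturbed: white bottle, 40 mm across, 75 mm tall, towards the table's far side. Origin: centre of its underside
- brush: bystander, loose, not to be disturbed: thin paint brush, 180 mm long, lying behind the tray (on its +x side). Origin: about its middle
- driver: bystander, loose, not to be disturbed: black screwdriver, 200 mm long, lying in front of the robot on its right. Origin: about its middle
- putty_tin: bystander, loose, not to be disturbed: flat round tin, 60 mm across, 22 mm high, close in front of the robot. Origin: centre of its underside
Not all that is in view belongs to the job. Leave any purple look-alike of the key_a alone. Of the things that look like the tray, take the one that is farthest from the robot's base at the start.

How it is judged:
By the outcome, as a careful person would: the job done as asked, in the order asked, and still so for the second after the job is handed in, with the robot touching nothing.
It also fails if it takes over 54 s, if anything falls off the work surface, if the arm or the gripper's body presses on something with over 40 N, if the wrist force passes 120 N, or if a joint passes its speed limit or range.

## Working session

There is one attempt and no reset: what is moved stays moved. The work goes in short steps, each a Python script; the robot and the scene stay as the last script left them, time stands still between calls to the robot, and variables do not carry over. Pictures are saved under pics/ and viewed, and the job is handed in when it is done.

```bash
mkdir -p pics; ls; python3 - <<'E'
from bench import ctrl
import cv2
print(ctrl.current_t())
for n in ["scene","side","wrist"]:
    im=ctrl.read_camera(n); cv2.imwrite(f"pics/{n}0.png",im)
    p=ctrl.camera_params(n); print(n,p)
print(ctrl.current_t(),ctrl.current_tool_pos(),ctrl.current_eef_rot(),ctrl.current_contact_force())
E
```

```text
pics
0.0
scene {'fx': 481.3235836497764, 'fy': 481.3235836497764, 'cx': 248.67278311351544, 'cy': 195.00399374129597, 'pose': array([[-0.21161661, -0.78038455,  0.58840324,  1.18318212],
       [ 0.97733176, -0.16501948,  0.1326318 ,  0.16657946],
       [-0.00640581,  0.60313226,  0.79761547,  0.90689242],
       [ 0.        ,  0.        ,  0.        ,  1.        ]])}
side {'fx': 379.47194491951507, 'fy': 379.47194491951507, 'cx': 254.97937689142273, 'cy': 188.78822767858688, 'pose': array([[ 0.95466578,  0.15729278, -0.25272957,  0.33460228],
       [-0.2975631 ,  0.48047488, -0.82498491, -0.67193206],
       [-0.00833396,  0.86278785,  0.50549745,  0.49629331],
       [ 0.        ,  0.        ,  0.        ,  1.        ]])}
wrist {'fx': 344.6091039884528, 'fy': 344.6091039884528, 'cx': 251.72940585178563, 'cy': 189.6953949451168, 'T_tool_cam': array([[ 9.99999932e-01,  3.58942052e-04,  8.58608904e-05,
         8.15223112e-04],
       [-1.00296947e-05,  2.58986359e-01, -9.65880979e-01,
        -1.71579199e-01],
       [-3.68932100e-04,  9.65880913e-01,  2.58986344e-01,
         7.38935402e-02],
       [ 0.00000000e+00,  0.00000000e+00,  0.00000000e+00,
         1.00000000e+00]])}
0.15 [0.22460378 0.58294408 0.21347973] [[ 3.59570578e-01 -3.82754832e-04 -9.33117813e-01]
 [ 9.33117460e-01 -8.14195952e-04  3.59570776e-01]
 [-8.97368198e-04 -9.99999595e-01  6.43943081e-05]] [-0.39448197  1.05162996  0.13931811]
```

View pics/scene0.png

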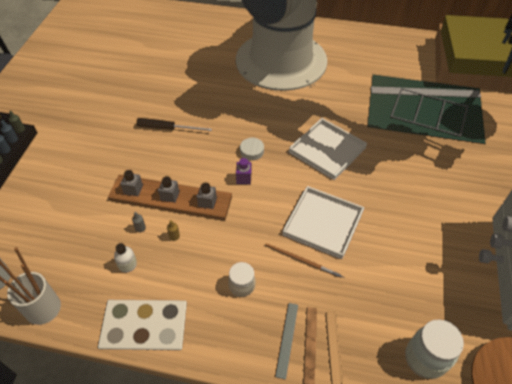

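View pics/side0.png

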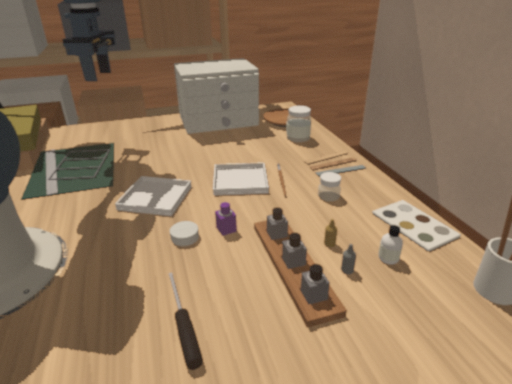

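View pics/wrist0.png

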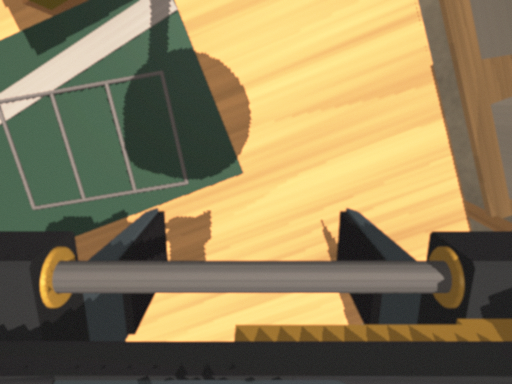

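```bash
cat > h.py <<'E'
import numpy as np,cv2
from bench import ctrl
def proj(n,P,pose=None):
    p=ctrl.camera_params(n)
    T=p["pose"] if pose is None else pose
    P=np.atleast_2d(P); c=(np.linalg.inv(T)@np.c_[P,np.ones(len(P))].T).T
    return np.c_[p["fx"]*c[:,0]/-c[:,2]+p["cx"], p["fy"]*(-c[:,1])/-c[:,2]+p["cy"]]
def back(n,uv,z,pose=None):
    p=ctrl.camera_params(n); T=p["pose"] if pose is None else pose
    out=[]
    for u,v in np.atleast_2d(uv):
        d=T[:3,:3]@np.array([(u-p["cx"])/p["fx"],-(v-p["cy"])/p["fy"],-1])
        o=T[:3,3]; out.append(o+d*(z-o[2])/d[2])
    return np.array(out)
def wpose():
    T=np.eye(4);T[:3,:3]=ctrl.current_eef_rot();T[:3,3]=ctrl.current_tool_pos()
    return T@ctrl.camera_params("wrist")["T_tool_cam"]
def R(yaw):  # jaw (tool x) along yaw deg; y down
    a=np.radians(yaw);x=np.array([np.cos(a),np.sin(a),0]);y=np.array([0,0,-1.]);return np.c_[x,y,np.cross(x,y)]
E
python3 - <<'E'
import cv2
from h import *
a=cv2.imread("pics/scene0.png");b=cv2.imread("pics/side0.png")
cv2.imwrite("pics/c1.png",cv2.resize(a[110:270,95:385],None,fx=2.75,fy=2.75,interpolation=cv2.INTER_CUBIC))
cv2.imwrite("pics/c2.png",cv2.resize(b[140:325,110:400],None,fx=2.75,fy=2.75,interpolation=cv2.INTER_CUBIC))
print(back("scene",[(131,175),(168,181),(206,187)],0.074))
print(back("side",[(277,213),(294,239),(316,271)],0.074))
print(back("scene",[(313,188),(363,207),(332,255),(283,232)],0.018))
print(back("scene",[(327,122),(366,150),(333,177),(289,152)],0.018))
E
```

```text
[[ 0.56838287 -0.24223356  0.074     ]
 [ 0.56771348 -0.15550311  0.074     ]
 [ 0.56660285 -0.06838543  0.074     ]]
[[ 0.55897968 -0.08702996  0.074     ]
 [ 0.55924038 -0.17457981  0.074     ]
 [ 0.56114134 -0.26224925  0.074     ]]
[[0.4762501  0.16160863 0.018     ]
 [0.50713257 0.2797133  0.018     ]
 [0.64636499 0.22469359 0.018     ]
 [0.61105211 0.11368769 0.018     ]]
[[0.25152171 0.16831813 0.018     ]
 [0.32998815 0.27448956 0.018     ]
 [0.43344388 0.20371061 0.018     ]
 [0.37599107 0.08836241 0.018     ]]
```

View pics/c1.png

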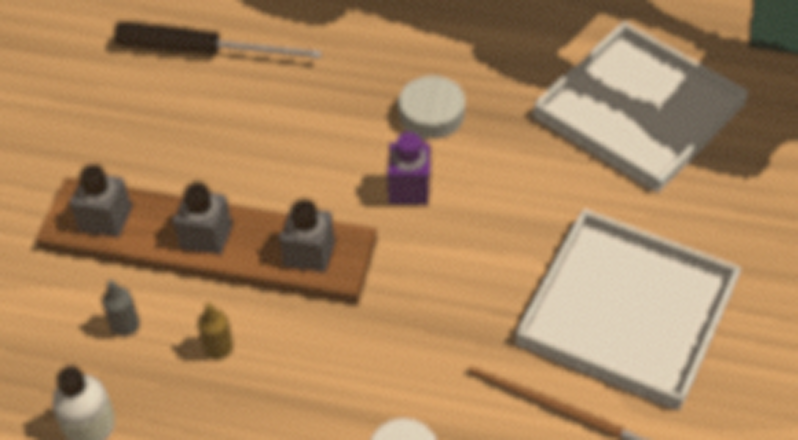

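View pics/c2.png

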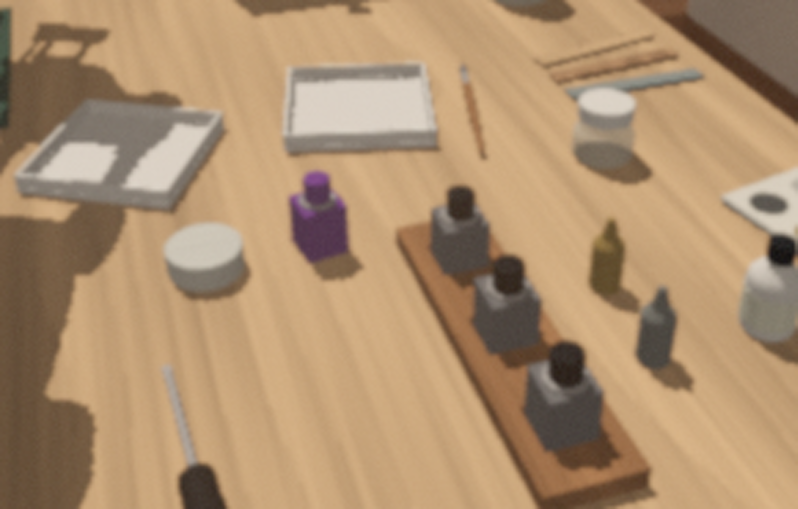

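```bash
python3 - <<'E'
from h import *
T=ctrl.current_tool_pos();r=ctrl.current_eef_rot()
pts=np.array([T,T+r[:,0]*.045,T-r[:,0]*.045,[0,0,0]])
print(proj("scene",pts));print(proj("side",pts))
print(back("scene",[(129,173.5),(167,180),(205.5,187)],0.072))
print(back("side",[(277.3,211),(294.5,237),(316,269)],0.072))
# tray corners both (top rim)
f=lambda L,o:[(x/2.75+o[0],y/2.75+o[1]) for x,y in L]
print(back("scene",f([(586,211),(738,268),(682,402),(517,337)],(95,110)),0.018))
print(back("side",f([(288,66),(426,64),(437,134),(286,138)],(110,140)),0.018))
# board top corners
print(back("scene",f([(65,180),(376,231),(358,296),(37,244)],(95,110)),0.016))
print(back("side",f([(399,232),(480,220),(648,470),(540,500)],(110,140)),0.016))
b=cv2.imread("pics/side0.png")
cv2.imwrite("pics/c3.png",cv2.resize(b[0:140,30:230],None,fx=3,fy=3))
a=cv2.imread("pics/scene0.png")
cv2.imwrite("pics/c4.png",cv2.resize(a[0:280,352:512],None,fx=2,fy=2))
E
```

```text
[[527.0819321   76.63991262]
 [548.3815717   83.94041672]
 [506.37791557  69.54355981]
 [279.85224222  60.16912377]]
[[ 97.94803662  76.10057965]
 [104.00741405  72.53358109]
 [ 91.466216    79.91625958]
 [-16.33165307 271.9761227 ]]
[[ 0.56369352 -0.24919777  0.072     ]
 [ 0.56396246 -0.15935003  0.072     ]
 [ 0.56535026 -0.07002866  0.072     ]]
[[ 0.56308936 -0.07771327  0.072     ]
 [ 0.5634039  -0.16707006  0.072     ]
 [ 0.56422634 -0.25603419  0.072     ]]
[[0.47486774 0.14986225 0.018     ]
 [0.50823881 0.28060913 0.018     ]
 [0.64439808 0.2476734  0.018     ]
 [0.612445   0.11392716 0.018     ]]
[[0.50718043 0.27550755 0.018     ]
 [0.64258751 0.2356195  0.018     ]
 [0.60682267 0.09813794 0.018     ]
 [0.47500749 0.13377426 0.018     ]]
[[ 0.53304448 -0.29928612  0.016     ]
 [ 0.53125888 -0.02072764  0.016     ]
 [ 0.5990308  -0.01962513  0.016     ]
 [ 0.6036021  -0.296522    0.016     ]]
[[ 0.52975802 -0.03317508  0.016     ]
 [ 0.59606914 -0.03753369  0.016     ]
 [ 0.59775456 -0.30534466  0.016     ]
 [ 0.52863301 -0.30611052  0.016     ]]
```

View pics/c3.png

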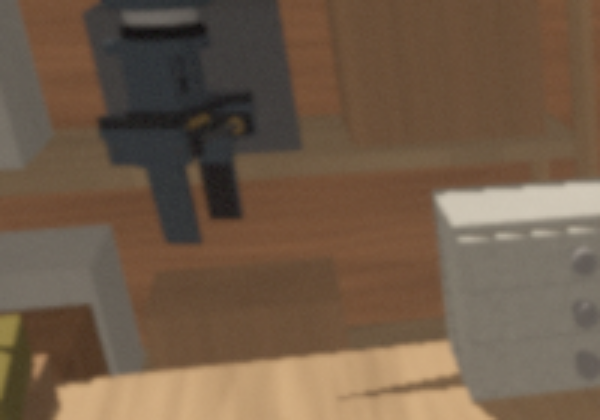

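View pics/c4.png

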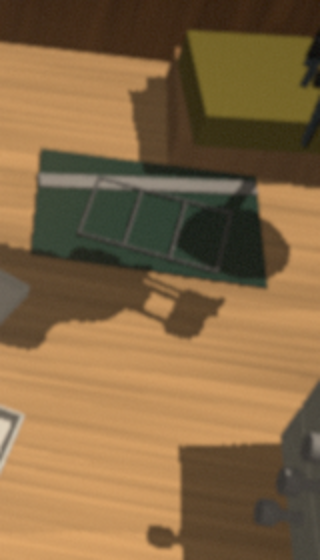

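```bash
python3 - <<'E'
from h import *
print(ctrl.ik([0.46,0.19,0.2],R(-90)),ctrl.ik([0.46,0.19,0.2],R(90)))
for i,p in enumerate([[0.46,0.18,0.2],[0.47,-0.165,0.2]]):
    ctrl.goto(p,R(-90)); ctrl.sleep(0.2)
    T=wpose(); im=ctrl.read_camera("wrist"); cv2.imwrite(f"pics/w{i+1}.png",im); np.save(f"w{i+1}.npy",T)
    print(ctrl.current_t(),ctrl.current_tool_pos(),ctrl.current_q())
f=[]
for _ in range(10): f.append(ctrl.current_contact_force()); ctrl.sleep(0.02)
print(np.round(f,2))
for n in ["scene","side"]: cv2.imwrite(f"pics/{n}1.png",ctrl.read_camera(n))
E
```

```text
[ 1.55649557e+01  1.90218271e+01  9.57561918e+01 -2.54444375e-14
  6.52219811e+01  1.05564956e+02] [ 1.55649557e+01  1.90218271e+01  9.57561918e+01 -2.54444375e-14
  6.52219811e+01 -7.44350443e+01]
2.1417 [0.45992245 0.18039642 0.19997349] [ 1.44878607e+01  1.87387953e+01  9.62270098e+01 -1.98652863e-04
  6.50366925e+01  1.04424208e+02]
3.6917 [ 0.47019808 -0.16427259  0.2000095 ] [-2.61307331e+01  1.90515715e+01  9.57053073e+01  4.44148229e-04
  6.52457355e+01  6.37942348e+01]
[[-0.29 -0.17  0.03]
 [-0.47  0.31  0.24]
 [ 0.57 -0.57  0.36]
 [ 0.14  0.53 -0.21]
 [-0.05 -0.32 -0.48]
 [ 0.29  0.45 -0.65]
 [-1.08 -0.41  0.03]
 [ 0.34  0.2   0.66]
 [-0.42  0.36  0.23]
 [-0.03 -0.37 -0.75]]
```

View pics/w1.png

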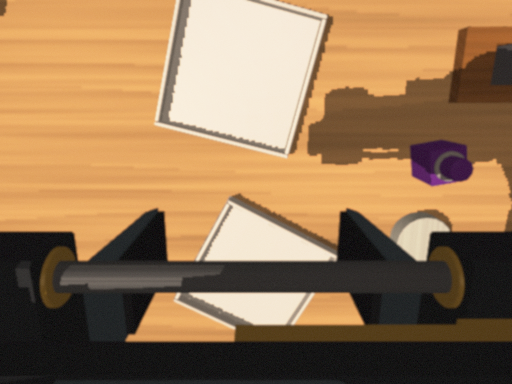

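View pics/w2.png

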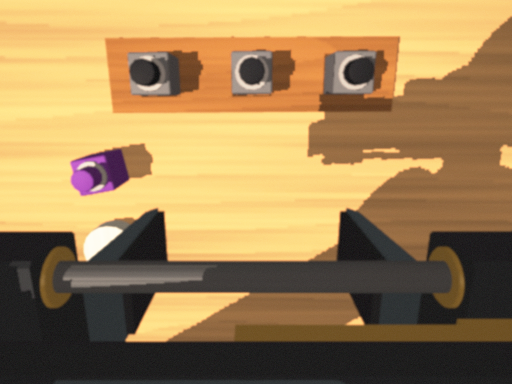

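```bash
python3 - <<'E'
from h import *
im=cv2.imread("pics/w2.png"); cv2.imwrite("pics/w2c.png",cv2.resize(im[20:130,95:415],None,fx=2.5,fy=2.5,interpolation=cv2.INTER_CUBIC))
im=cv2.imread("pics/w1.png"); cv2.imwrite("pics/w1c.png",cv2.resize(im[0:220,120:440],None,fx=2.5,fy=2.5,interpolation=cv2.INTER_CUBIC))
T=np.load("w2.npy")
print(back("wrist",[(145,72),(252,70),(358,70)],.074,T))
print("board",back("wrist",[(107,39),(399,37),(392,110),(113,111)],.016,T))
T=np.load("w1.npy"); print("tray",back("wrist",[(328,16),(287,156),(156,123)],.018,T))
E
```

```text
[[ 0.5624818  -0.07542619  0.074     ]
 [ 0.56412271 -0.16307195  0.074     ]
 [ 0.56421127 -0.24974678  0.074     ]]
board [[ 0.59610063 -0.02440448  0.016     ]
 [ 0.5981411  -0.30332959  0.016     ]
 [ 0.53021827 -0.30395016  0.016     ]
 [ 0.52893231 -0.02314223  0.016     ]]
tray [[0.6055571  0.11046147 0.018     ]
 [0.47337935 0.14513399 0.018     ]
 [0.50688317 0.27839038 0.018     ]]
```

View pics/w2c.png

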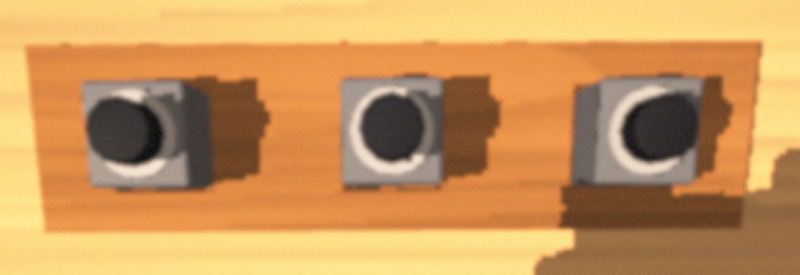

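View pics/w1c.png

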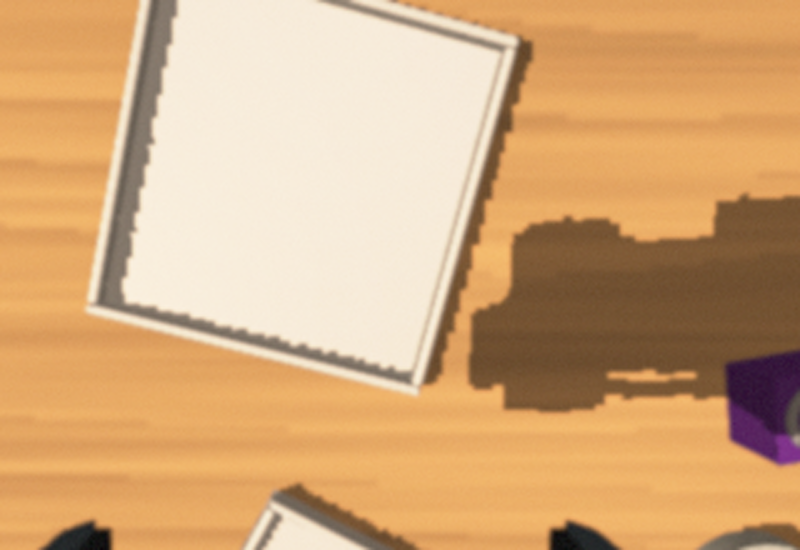

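View pics/side1.png

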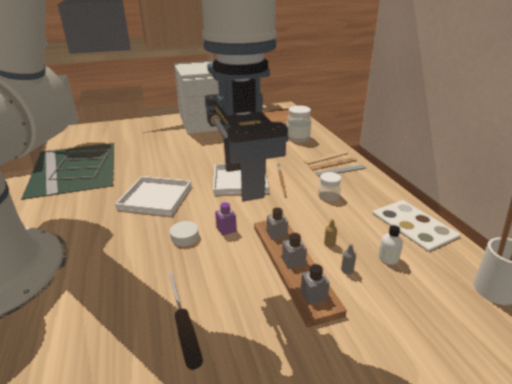

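View pics/scene1.png

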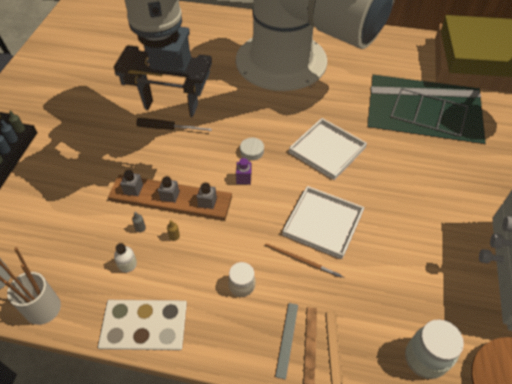

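```bash
cat >> h.py <<'E'
BX=0.5632
YS=[-0.0737,-0.1637,-0.2537]
def favg(n=12):
    f=[]
    for _ in range(n): f.append(ctrl.current_contact_force()); ctrl.sleep(0.01)
    return np.mean(f,0)
def press(i,N=6.0,vel=0.006,zend=0.058,z0=0.079):
    x,y=BX,YS[i]
    p=ctrl.current_tool_pos()
    if abs(p[1]-y)>0.003 or abs(p[0]-x)>0.003:
        if p[2]<0.10: ctrl.move_l([p[0],p[1],0.105],vel=0.15)
        ctrl.goto([x,y,0.105],R(-90))
    ctrl.move_l([x,y,z0],vel=0.08); ctrl.sleep(0.1)
    f0=favg()
    h=ctrl.move_l([x,y,zend],vel=vel,contact_N=N)
    z1=ctrl.current_tool_pos()[2]; ctrl.sleep(0.05); f1=favg(); z2=ctrl.current_tool_pos()[2]
    print("key",i,"hit",h,"z",z1,z2,"dF",np.round(f1-f0,2),"t",ctrl.current_t())
    return h,z2,f1-f0
E
python3 - <<'E'
from h import *
ctrl.command_gripper(0.0); print(ctrl.current_grip_width(),ctrl.current_t())
press(1)
cv2.imwrite("pics/side2.png",ctrl.read_camera("side"));cv2.imwrite("pics/scene2.png",ctrl.read_camera("scene"))
ctrl.move_l([BX,YS[1],0.079],vel=0.05)
# retouch
h=ctrl.move_l([BX,YS[1],0.066],vel=0.006,contact_N=2.0); print("retouch",h,ctrl.current_tool_pos(),favg(),ctrl.current_t())
ctrl.move_l([BX,YS[1],0.105],vel=0.1)
E
python3 -c "
import cv2,numpy as np
a=cv2.imread('pics/side2.png');b=cv2.imread('pics/scene2.png')
cv2.imwrite('pics/sc2.png',np.hstack([cv2.resize(a[180:320,230:360],(390,420)),cv2.resize(b[130:230,100:232],(400,420))]))"
```

```text
0.0047390911532034525 5.325
key 1 hit True z 0.07279464866652281 0.07290167565960706 dF [-0.65  0.52  6.94] t 8.2083
retouch True [ 0.56320495 -0.16369133  0.07365101] [ 0.54038125 -0.27463105  3.91192569] 9.75
```

View pics/sc2.png

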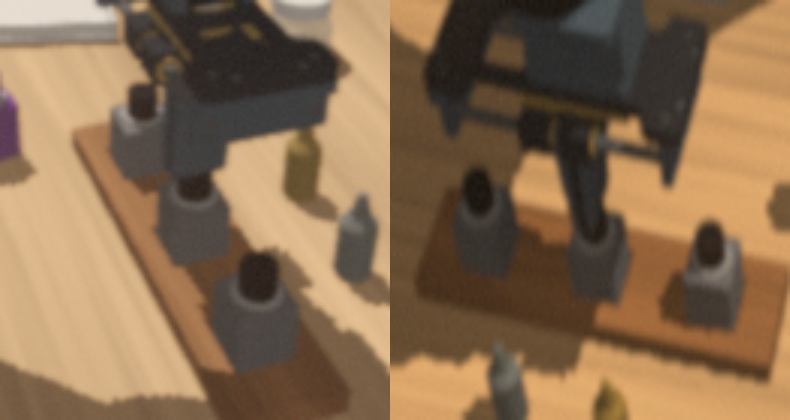

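```bash
python3 - <<'E'
from h import *
for i in (2,0):
    press(i)
    cv2.imwrite(f"pics/side3_{i}.png",ctrl.read_camera("side"))
    ctrl.move_l([BX,YS[i],0.077],vel=0.06); ctrl.sleep(0.05)
    h=ctrl.move_l([BX,YS[i],0.062],vel=0.007,contact_N=2.0); print("retouch",h,ctrl.current_tool_pos(),favg(),ctrl.current_t())
    ctrl.move_l([BX,YS[i],0.105],vel=0.1)
E
```

```text
key 2 hit True z 0.06688150277282427 0.06694682853980186 dF [-0.84  0.45  6.47] t 13.4917
retouch True [ 0.56314304 -0.25367844  0.06803794] [ 0.70032963 -0.52856116  3.56026178] 15.275
key 0 hit True z 0.06132103546315744 0.061362564251494486 dF [-0.04  0.18  6.49] t 19.9417
retouch True [ 0.56315473 -0.07368752  0.066192  ] [ 0.71538109 -0.49244364  2.39448214] 21.9667
```

```bash
python3 - <<'E'
from h import *
ctrl.goto([0.485,-0.1637,0.13],R(-90)); ctrl.command_gripper(0.66); ctrl.sleep(0.1)
T=wpose(); im=ctrl.read_camera("wrist"); cv2.imwrite("pics/w4.png",im); np.save("w4.npy",T)
cv2.imwrite("pics/w4c.png",cv2.resize(im[0:220,70:440],None,fx=2.1,fy=2.1,interpolation=cv2.INTER_CUBIC))
print(ctrl.current_tool_pos(),ctrl.current_grip_width(),ctrl.current_t())
c=[(BX+sx*.018,YS[1]+sy*.018,.053) for sx,sy in ((1,1),(1,-1),(-1,-1),(-1,1))]
print(proj("wrist",c,T),proj("wrist",c,T)*2.1-[147,0])
E
```

```text
[ 0.48497756 -0.16370694  0.12999845] 0.6602966656165342 24.225
[[226.77075543  61.02378466]
 [279.81131648  60.99652005]
 [278.74690581 115.19242818]
 [227.75872103 115.21379191]] [[329.21858641 128.14994778]
 [440.60376461 128.0926921 ]
 [438.36850219 241.90409917]
 [331.29331417 241.948963  ]]
```

View pics/w4c.png

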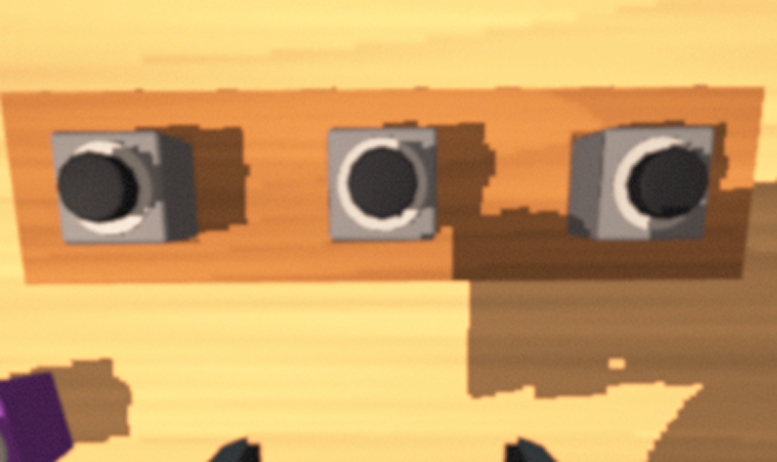

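```bash
python3 - <<'E'
from h import *
x,y=BX,-0.1633
ctrl.goto([x,y,0.13],R(-90))
ctrl.move_l([x,y,0.022],vel=0.10,contact_N=8)
print(ctrl.current_tool_pos())
ctrl.command_gripper(0.2); ctrl.sleep(0.1)
print("grip",ctrl.current_grip_width(),ctrl.current_grip_width()*91,favg(5))
cv2.imwrite("pics/side5.png",ctrl.read_camera("side"))
ctrl.move_l([x,y,0.05],vel=0.05)
print(favg(5)); ctrl.move_l([x,y,0.14],vel=0.12)
print(ctrl.current_tool_pos(),ctrl.current_grip_width(),favg(5),ctrl.current_t())
a=ctrl.read_camera("side");b=ctrl.read_camera("scene")
cv2.imwrite('pics/c5.png',np.hstack([cv2.resize(a[120:330,180:370],(380,420)),cv2.resize(b[90:230,90:223],(400,420))]))
E
```

```text
[ 0.56355161 -0.16346834  0.02258363]
grip 0.3941712613033534 35.86958477860516 [-0.6907064   0.22553712  5.87913643]
[ 0.11423597  0.29313213 -1.30653702]
[ 0.56275453 -0.1631637   0.13931504] 0.3960921208374898 [-0.0071419  -0.52045358 -2.00950252] 28.2417
```

View pics/c5.png

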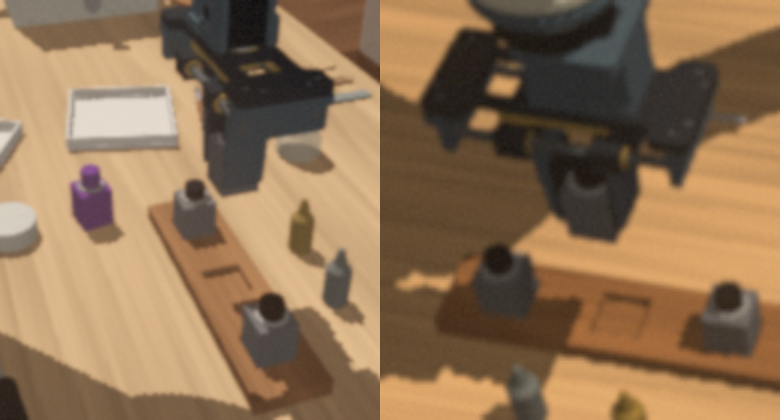

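```bash
python3 - <<'E'
from h import *
x,y=0.5565,0.1940
ctrl.goto([x,y,0.14],R(-104.4))
ctrl.move_l([x,y,0.032],vel=0.10); ctrl.sleep(0.15); print(favg(5))
h=ctrl.move_l([x,y,0.0165],vel=0.008,contact_N=2.5)
print(h,ctrl.current_tool_pos(),favg(5),ctrl.current_t())
cv2.imwrite("pics/side6.png",ctrl.read_camera("side"))
b=ctrl.read_camera("scene");a=cv2.imread("pics/side6.png")
cv2.imwrite('pics/c6.png',np.hstack([cv2.resize(a[100:240,150:310],(400,350)),cv2.resize(b[130:270,260:400],(380,350))]))
E
```

```text
[ 0.02990753 -0.33342763 -1.02247646]
True [0.55647615 0.19401973 0.01819389] [-0.83026851  0.0692598   6.89246948] 32.6833
```

View pics/c6.png

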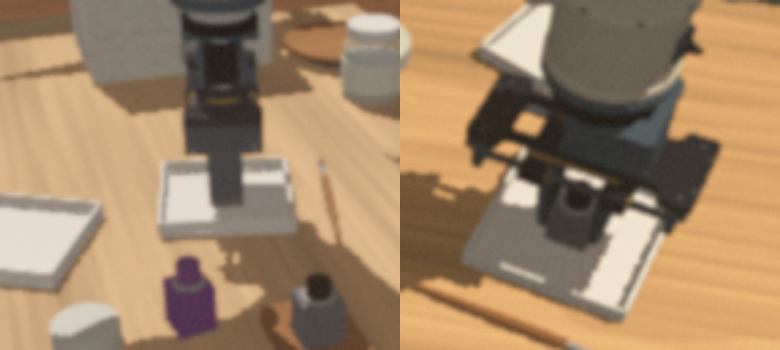

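```bash
python3 - <<'E'
from h import *
p=ctrl.current_tool_pos()
ctrl.move_l([p[0],p[1],0.0186],vel=0.01); print(favg(5))
ctrl.command_gripper(0.66); ctrl.sleep(0.1)
ctrl.move_l([p[0],p[1],0.15],vel=0.12)
ctrl.goto([0.475,0.05,0.2],R(-90)); ctrl.sleep(0.2)
T=wpose(); im=ctrl.read_camera("wrist"); np.save("w7.npy",T); cv2.imwrite("pics/w7.png",im)
a=ctrl.read_camera("side");b=ctrl.read_camera("scene");cv2.imwrite("pics/side7.png",a);cv2.imwrite("pics/scene7.png",b)
cv2.imwrite('pics/c7.png',np.hstack([cv2.resize(a[140:325,190:410],(400,336)),cv2.resize(b[150:290,100:380],(400,200),interpolation=cv2.INTER_CUBIC) if 0 else cv2.resize(b[150:270,230:390],(390,336))]))
print(ctrl.current_t())
E
```

```text
[-0.09768746 -0.30014231 -1.68793796]
36.0667
```

View pics/c7.png

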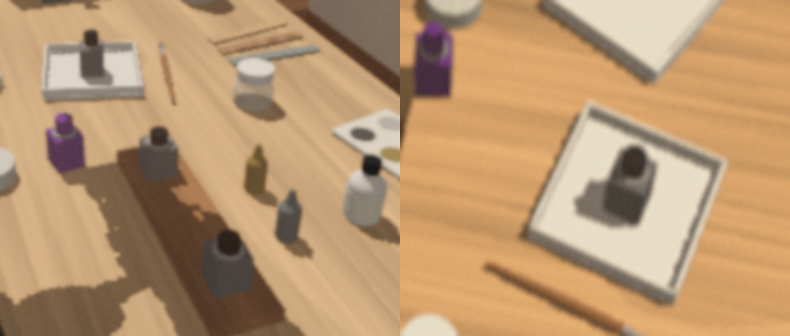

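View pics/w7.png

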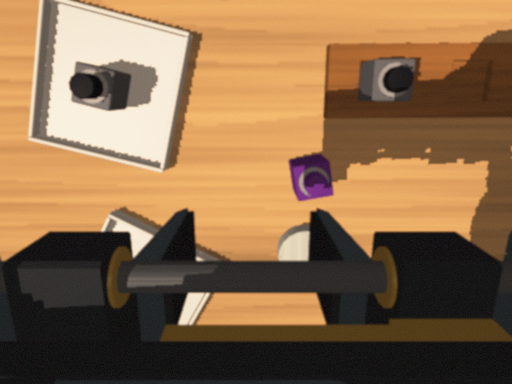

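View pics/scene7.png

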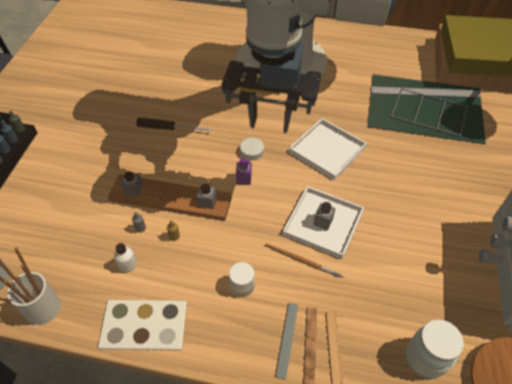

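```bash
python3 - <<'E'
from bench import ctrl
ctrl.sleep(0.2); ctrl.sign_off(); print(ctrl.current_t())
E
```

```text
the job is handed in; nothing more can be done
the job is handed in; nothing more can be done
```

The two good switches are clicked down in their pockets, and the stiff one is upright and unclicked on the floor of the far tray. I handed the job in at about 36 s of the 54 s allowed.

- **Choice:** I tried only the three grey switches in the board, seen in the scene picture at (131,182), (168,188) and (206,194). I left the purple look-alike at (244,172) alone. Of the two trays, I used the far one at (323,221), not the near one at (327,147).
- **Middle switch (y ≈ -0.164 m):** it did not click at 6.9 N. On a second light touch the cap was still at 74 mm, so it is the stiff one.
- **Outer switches (y ≈ -0.254 and -0.074 m):** both clicked at 6.5 N. On the second touch both caps were about 5 mm lower.
- **Placing:** the stiff switch went down about in the middle of the tray. It met the tray floor at the height expected, at about 7 N where I had aimed for 2.5 N. I eased that off before opening the gripper.
- **Last pictures:** they show the switch upright in the tray, the other two in their pockets with lower caps, and nothing else visibly moved. I judged that by eye and did not measure it.
- **Disagreements:**
  - The scene and side cameras differed by 7 to 12 mm in y. I used the wrist camera, and its closer view of the middle switch matched to about 1 mm.
  - I saw an unexplained upward force of about 6 N while closing on the stiff switch. It was gone once the switch was lifted.

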